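# Gather the bit guards in the corner of the tray

### The job

Put the two round plastic bit guards that still lie in the compartments of the wooden case into the square plywood tray, which stands flat on the bench, and let go of them. Then grip the tray's corner handle and raise it until all five guards have slid together into the corner opposite the handle, and finish while still holding the tray tilted and still by its handle, low corner on the bench or in the air but leaning on nothing else; leave the drill bits and the other things alone.

Things in the scene. Friction and masses are not known exactly. Their poses are not given: they have to be found in the camera images.
- case: fixed open wooden case, 152 (x) by 265 (y) by 30 mm high, walls and dividers 5 mm, inner floor about 5 mm above the bench; three dividers split it along y into four compartments, each 142 mm (x) by about 60 mm (y) inside, centred at y = -97, -32, 32 and 97 mm. Two compartments hold one guard each and two hold one drill bit each, in any order. Origin at the centre of the underside
- tote: loose square open plywood tray, 180 mm outside, 168 mm inside, 45 mm high, walls and floor 6 mm, 0.45 kg, varnished inside so that guards slide easily (all of them from about 25 degrees of slope). Its walls run at 45 degrees to its own x and y: two corners lie on its x axis and two on its y axis, 127 mm (outside) from the centre. A dark wooden handle bar, 16 mm wide, 20 mm high, points straight out (-x) from the corner at -x. Origin at the centre of the underside, z up
- tote_handle (a point): point in the middle of the free length of the tray's handle bar: 155 mm from the tray's centre towards -x, at mid-height of the bar, 35 mm above the tray's underside (bar from 25 to 45 mm; its end is 187 mm from the centre). Grip the bar across its 16 mm width (closing along the tray's y). Axes as the tray's
- tote_corner (a point): the inner corner of the tray opposite the handle, on the inner floor, where the guards are to gather: 119 mm from the tray's centre towards its +x, 6 mm above its underside. The outer bottom corner on which the tray can pivot lies 127 mm from the centre towards +x
- tote_center (a point): centre of the tray's inner floor, 6 mm above its underside
- guard1: round grey plastic bit guard, a plain solid disc 28 mm in diameter and 16 mm tall, 20 g, lying flat; origin at the centre of its underside, z up. Starts in a compartment of the case
- guard2: round grey plastic bit guard, a plain solid disc 28 mm in diameter and 16 mm tall, 20 g, lying flat; origin at the centre of its underside, z up. Starts in another compartment of the case
- guard3: round grey plastic bit guard, a plain solid disc 28 mm in diameter and 16 mm tall, 20 g, lying flat; origin at the centre of its underside, z up. Starts in the tray, in the half towards the handle
- guard4: round grey plastic bit guard, a plain solid disc 28 mm in diameter and 16 mm tall, 20 g, lying flat; origin at the centre of its underside, z up. Starts in the tray, in the half towards the handle
- guard5: round grey plastic bit guard, a plain solid disc 28 mm in diameter and 16 mm tall, 20 g, lying flat; origin at the centre of its underside, z up. Starts in the tray, in the half towards the handle
- bit1: drill bit lying in a compartment of the case: brass-coloured shank 10 mm thick, steel head 26 mm in diameter, 89 mm long over all, along its x, head at +x; bystander
- bit2: another such drill bit in another compartment; bystander
- sanding_block: cork sanding block 74 x 114 x 29 mm on the bench; bystander
- offcut: wood offcut 120 x 70 x 22 mm; bystander
- screwdriver: screwdriver lying on the bench; bystander
- square: try square, wooden stock 100 mm, steel blade 130 mm; bystander

How it is judged:
By the outcome, as a careful person would: the job done as asked, in the order asked, and still so for the second after the job is handed in, while the arm keeps its last pose, push and grip.
It also fails if it takes over 72 s, if anything falls off the work surface, if the arm or the gripper's body presses on something with over 40 N, if the wrist force passes 120 N, or if a joint passes its speed limit or range.

### The arm

A 6-joint arm with a two-finger parallel gripper is mounted at the origin on the work surface. World frame = base frame: x ahead of the robot, y to its left, z up, the work surface at z = 0. Lengths are in m, angles in degrees, forces in N, time in s.
With the tool pointing down it reaches from about 0.275 to 0.85 m from the base axis. Payload 19 kg.
Tool frame: the origin (TCP) lies between the finger pads; the fingertips stand ahead of it and the grasp point (between the pads) lies 3 mm ahead of it (arm.nose_length is the z of the fingertips in the tool frame, in m); z points along the fingers, x is the direction in which the jaws open and shut, and the axes are right-handed (so a half turn about z gives the same grasp; the last joint's range is limited). The gripper opens to 85 mm and grips with 20 to 120 N. Pads are 22 mm wide; open, the fingers measure 114 mm over their backs; the gripper's body (76 mm by 85 mm) begins 54 mm behind the grasp point. The pads swing forward as they close: fully open they stand 13 mm farther back than shut.
Start: joints at [59.301, 8.623, 82.357, -0, 89.026, -7.678], TCP at [0.225, 0.529, 0.253] pointing down, gripper open.
Joint ranges: [-160.23, 160.23], [-39.13, 120.54], [6.94, 153.29], [-79.49, 259.48], [9.18, 160.14], [-161.06, 161.06]. Speed limits (degrees/s): [108.29, 108.29, 127.2, 172.46, 172.46, 172.46].

### API

Orientations are given as a 3x3 rotation matrix whose columns are the frame's x, y, z axes.
In Python, from workcell import status, optics, hand_in, arm gives the robot as it stands.
- The arm moves only by the tool apply_moves, never from a script. Its argument "rows" is a list that holds one entry, the list of rows, each a list of 4 numbers: the shift along the tool's x, y, z in m, then the turn about the tool's z in degrees. A call has 1 to 8 rows; each row shifts and turns the commanded pose from where the row before left it, along the tool's axes as they then stand; what a row does not reach is not made up. A row lasts 1/10 s, in which the tool goes at most 50 mm and 8.59 degrees, less where a joint would pass 70% of its speed; a pose out of reach is approached as far as the arm can. A call with a gripper value outside its range is refused whole. "grip" is the closure in counts, from 0 (fully open) to 255 (shut), set as the call begins (left out, the last holds). The fingers move at their own pace and stop on an object; "squeeze" is the grip in N (left out, the last holds). Time passes only in rows, so rows that do not move let the fingers close. It gives the time, the measured TCP pose, the force and the opening at its end, in the units of the state.
- status.get_state(): the state, without advancing time (a new reading comes with each control period).
- optics.read_camera(name): name is "side" or "top"; returns a dict with "color" (480x640x3 uint8, red, green, blue), "vfov" (degrees; the focal length in pixels is half the picture's height over the tangent of half this angle, whatever the lens; pixels are square), "cx", "cy" (the principal point, pixels), "world_to_cam" (4x4, takes a point from world to camera coordinates). Camera axes: x right, y down, z forward; pixel columns grow to the right and rows downward; lengths in m; the calibration is good to about 2 mm. A picture is of the moment at which its call begins. There is no depth.
- hand_in(): hands the job in, once; it reports no verdict.
The state is a dict: "clock": time; "joint_positions": joint angles; "joint_vel": joint speeds; "joint_torque": joint torques, N m; "tcp_pos": TCP position; "tool_rot": TCP orientation; "force": force on the tool from outside, world axes, zero at the start; "wrist_torque": the same for the moment, N m; "finger_gap": finger opening in m.
Only numpy, scipy, OpenCV 4.12 (cv2) and the standard library are available. Lean on these libraries where they do the work, as an engineer would, in place of code of your own. Each camera call takes 0.05 s, during which the arm holds its last target.

## Working session

There is one attempt and no reset: what is moved stays moved. The work goes in short steps, Python scripts to look and compute and a tool call to move; the robot and the scene stay as the last step left them, time stands still between calls to the robot, and variables do not carry over. Pictures are saved under pics/ and viewed, and the job is handed in when it is done.

Besides the shell and the picture viewer there is one more tool, called after "Call:" by a JSON object that holds its "method" and its "body", one argument or row to a line. apply_moves: Moves the arm, as the interface text tells. Its arguments: {"type":"object","properties":{"rows":{"type":"array"},"grip":{"type":"number"},"squeeze":{"type":"number"}},"required":["rows"]}

```bash
ls; mkdir -p pics
cat > h.py <<'E'
import numpy as np, cv2
from workcell import status, optics, arm
def cam(n, save=None):
    d=optics.read_camera(n)
    if save: cv2.imwrite(save, cv2.cvtColor(d["color"],cv2.COLOR_RGB2BGR))
    return d
def ray(d,u,v):
    f=240/np.tan(np.radians(d["vfov"])/2)
    T=np.array(d["world_to_cam"]); R=T[:3,:3]; c=-R.T@T[:3,3]
    r=R.T@np.array([(u-d["cx"])/f,(v-d["cy"])/f,1]); return c,r/np.linalg.norm(r)
def onz(d,u,v,z):
    c,r=ray(d,u,v); return c+r*(z-c[2])/r[2]
def proj(d,p):
    f=240/np.tan(np.radians(d["vfov"])/2)
    T=np.array(d["world_to_cam"]); q=T[:3,:3]@np.array(p)+T[:3,3]
    return d["cx"]+f*q[0]/q[2], d["cy"]+f*q[1]/q[2]
def tri(l):
    A=np.zeros((3,3));b=np.zeros(3)
    for c,r in l:
        P=np.eye(3)-np.outer(r,r);A+=P;b+=P@c
    return np.linalg.solve(A,b)
E
python3 - <<'E'
from h import *
for n in("top","side"):
    d=cam(n,f"pics/{n}0.png"); c,r=ray(d,320,240); print(n,d["vfov"],d["cx"],d["cy"],c,r, d["color"].shape)
s=status.get_state(); print(s); print([a for a in dir(arm) if a[0]!='_'], arm.nose_length)
E
```

```text
pics
top 52.04297850283646 327.20327128843724 231.09776328035508 [0.41014963 0.00745612 1.16748   ] [ 0.11834793  0.00811432 -0.99293903] (480, 640, 3)
side 47.983142280578335 317.5627148950602 231.60073949874507 [ 0.02515052 -0.61994419  0.91546451] [ 0.46722396  0.49859299 -0.73014163] (480, 640, 3)
{'clock': 0.1, 'joint_positions': array([ 5.93009429e+01,  8.64687517e+00,  8.23871349e+01, -1.32033417e-03,
        8.90272295e+01, -7.67834420e+00]), 'joint_vel': array([-0.02030744,  0.06052851, -0.20942113,  0.03108389,  0.02196903,
       -0.02672886]), 'joint_torque': array([ 5.97661478e-03, -7.14380121e+01, -5.71784878e+01, -8.52573589e-05,
        7.05717350e-03, -5.99968715e-06]), 'tcp_pos': array([0.22479264, 0.52902685, 0.25276698]), 'tool_rot': array([[ 3.91063223e-01,  9.20363667e-01, -5.25857452e-04],
       [ 9.20363204e-01, -3.91063558e-01, -9.30809446e-04],
       [-1.06232688e-03, -1.19974507e-04, -9.99999429e-01]]), 'force': array([-0.68087729, -0.69636367,  0.01846248]), 'wrist_torque': array([ 0.07191409,  0.01318393, -0.0128569 ]), 'finger_gap': 0.08560741398476983}
['IKError', 'nose_length'] 0.022
```

View pics/top0.png

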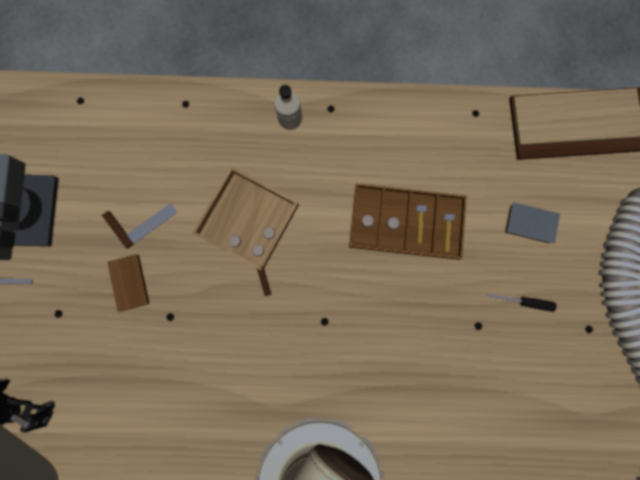

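View pics/side0.png

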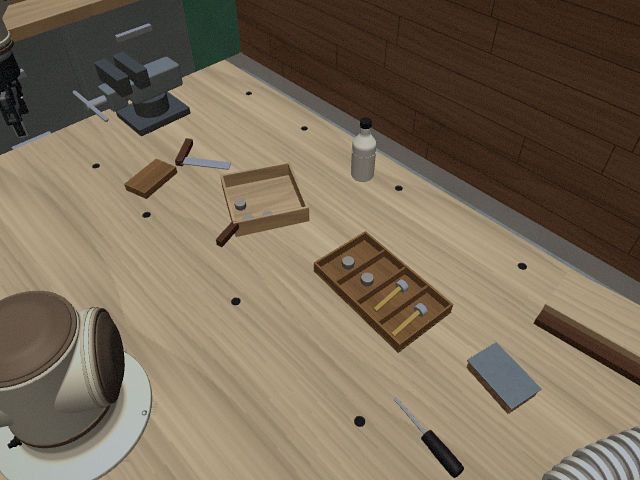

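Top view: case guards near (368,221) and (393,223), tray guards near (235,241), (257,251), (269,233), handle bar at (264,282). Side view: case guards near (348,263) and (367,279). Next I measure them.

```bash
cat > m.py <<'E'
from h import *
def blobs(d,box,kind):
    x0,y0,x1,y1=box; im=d["color"][y0:y1,x0:x1]
    hsv=cv2.cvtColor(np.ascontiguousarray(im),cv2.COLOR_RGB2HSV)
    if kind=="grey": m=(hsv[...,1]<70)&(hsv[...,2]>60)
    else: m=(hsv[...,2]<85)
    n,l,st,c=cv2.connectedComponentsWithStats(m.astype(np.uint8))
    return [(c[i][0]+x0,c[i][1]+y0,int(st[i][4]),tuple(int(a) for a in st[i][:4]+[x0,y0,0,0])) for i in range(1,n) if st[i][4]>8]
E
python3 - <<'E'
from m import *
t=cam("top");s=cam("side")
print("top case");[print(b,onz(t,b[0],b[1],.021)) for b in blobs(t,(350,185,410,258),"grey")]
print("top tray");[print(b,onz(t,b[0],b[1],.022)) for b in blobs(t,(195,170,300,270),"grey")]
print("side case");[print(b,onz(s,b[0],b[1],.014)) for b in blobs(s,(325,245,385,295),"grey")]
print("top handle");[print(b,onz(t,b[0],b[1],.045)) for b in blobs(t,(250,262,285,305),"dark")]
print("side handle");[print(b,onz(s,b[0],b[1],.04)) for b in blobs(s,(205,215,250,255),"dark")]
for n,d,b in(("t",t,(185,160,310,310)),("t2",t,(340,175,475,265)),("s",s,(200,150,320,260)),("s2",s,(300,220,460,360))):
    x0,y0,x1,y1=b; k=min(800/(x1-x0),600/(y1-y0)); cv2.imwrite(f"pics/crop_{n}.png",cv2.resize(cv2.cvtColor(d["color"][y0:y1,x0:x1],cv2.COLOR_RGB2BGR),None,fx=k,fy=k,interpolation=cv2.INTER_CUBIC)); print(n,k)
E
```

```text
top case
(np.float64(367.3565217391304), np.float64(220.3913043478261), 115, (362, 215, 12, 12)) [ 0.59682241 -0.09358319  0.021     ]
(np.float64(392.7368421052632), np.float64(222.6315789473684), 114, (387, 217, 12, 12)) [ 0.5933024  -0.15367941  0.021     ]
top tray
(np.float64(268.3247863247863), np.float64(232.46153846153845), 117, (263, 227, 12, 12)) [0.56082773 0.13866064 0.022     ]
(np.float64(233.8655462184874), np.float64(240.5966386554622), 119, (228, 235, 13, 12)) [0.53917512 0.21834332 0.022     ]
(np.float64(257.43220338983053), np.float64(249.5677966101695), 118, (252, 244, 12, 12)) [0.51975657 0.16224301 0.022     ]
side case
(np.float64(330.08235294117645), np.float64(247.89411764705883), 85, (325, 245, 16, 10)) [ 0.6017312  -0.03778698  0.014     ]
(np.float64(347.8019801980198), np.float64(260.76237623762376), 101, (342, 256, 12, 12)) [ 0.60335354 -0.09228008  0.014     ]
(np.float64(366.9732142857143), np.float64(277.5), 112, (361, 272, 13, 12)) [ 0.59933467 -0.15391728  0.014     ]
(np.float64(328.6), np.float64(290.34285714285716), 70, (325, 283, 12, 12)) [ 0.51556136 -0.1221599   0.014     ]
top handle
(np.float64(264.0552486187845), np.float64(281.0828729281768), 181, (258, 262, 13, 34)) [0.44622854 0.14065091 0.045     ]
side handle
(np.float64(226.92307692307693), np.float64(233.88846153846154), 260, (216, 222, 23, 25)) [0.44652414 0.13604086 0.04      ]
t 4.0
t2 5.925925925925926
s 5.454545454545454
s2 4.285714285714286
```

View pics/crop_t.png

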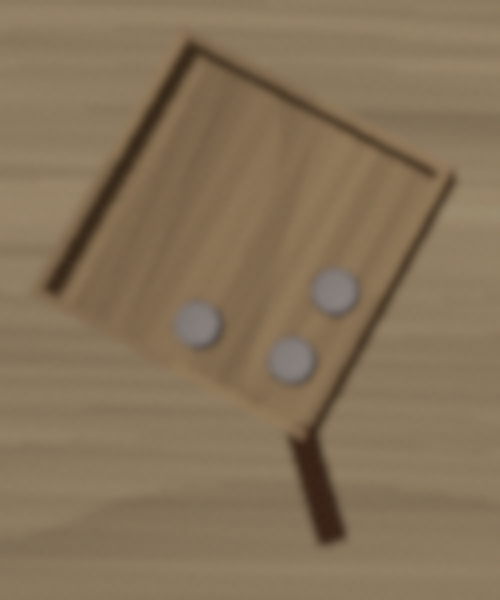

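View pics/crop_s.png

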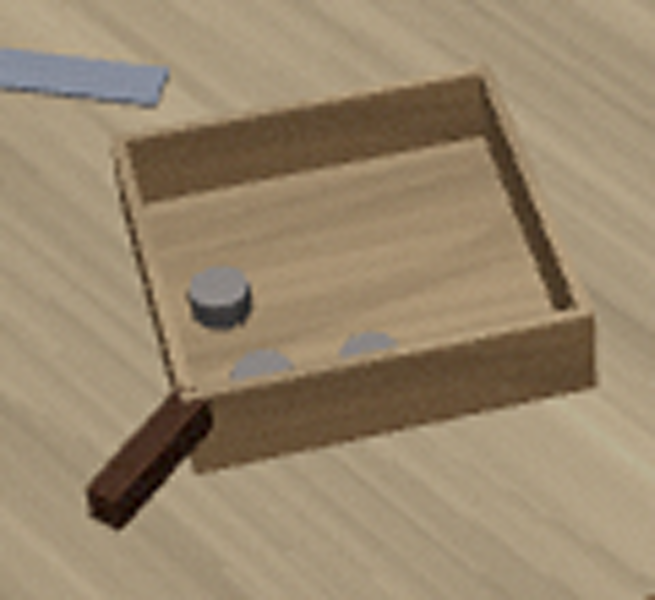

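View pics/crop_t2.png

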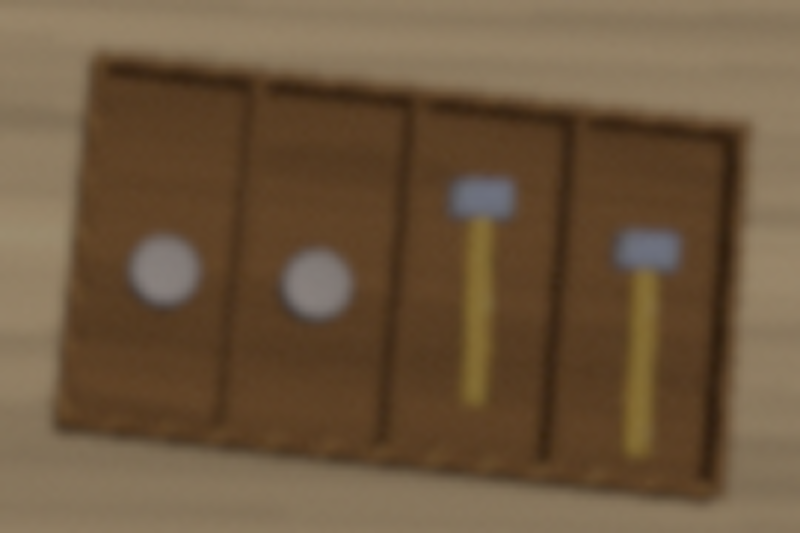

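View pics/crop_s2.png

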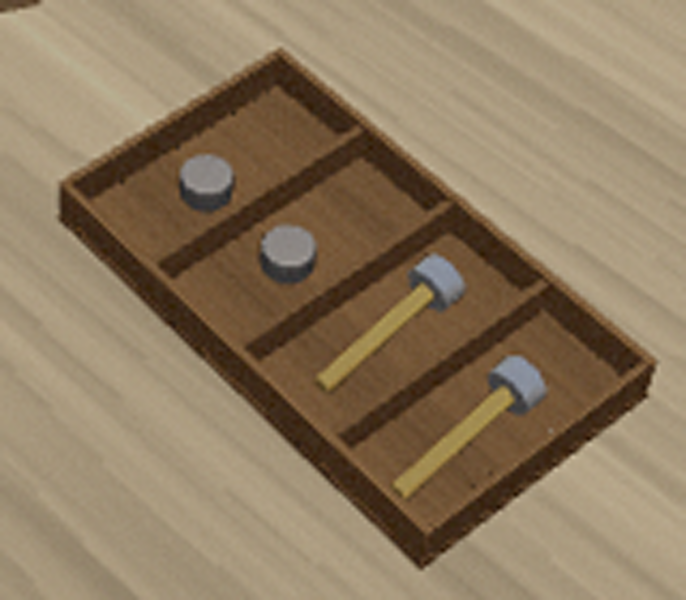

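The case crops show both guards roughly mid-compartment, clear of the walls. I triangulate the guard tops, the tray rim corners and the handle from both views.

Run:
```python
from m import *
t=cam("top");s=cam("side")
def T(a,b,n):
    l=[ray(t,*a),ray(s,*b)]; p=tri(l)
    e=[np.hypot(*(np.array(proj(d,p))-q)) for d,q in((t,a),(s,b))]
    print(n,p.round(4),"res px",np.round(e,2)); return p
ct=lambda x,y:(x/4+185-.4,y/4+160-.4)
cs=lambda x,y:(x/5.4545+200-.4,y/5.4545+150-.4)
ga=T((367.36,220.39),(347.8,260.4),"gA"); gb=T((392.74,222.63),(367.1,277.3),"gB")
F=T(ct(190,34),cs(485,70),"far"); L=T(ct(42,292),cs(115,147),"left"); R=T(ct(455,174),cs(595,318),"right"); H=T(ct(305,440),cs(183,395),"handlecorner")
e=T(ct(332,541),cs(107,508),"handle end top")
for a,b in((F,L),(F,R),(H,L),(H,R),(F,H),(L,R)): print(np.linalg.norm(a-b).round(4),end=' ')
c=(F+L+R+H)/4; print("\ncentre",c); v=F-H; print("x axis deg",np.degrees(np.arctan2(v[1],v[0])), np.degrees(np.arctan2((L-R)[1],(L-R)[0]))-90, "to handle end", np.degrees(np.arctan2(*(c-e)[[1,0]])), np.linalg.norm((c-e)[:2]))
# case corners top crop t2 k=5.926, off 340,175 ; side crop s2 k=4.2857 off 300,220
c2=lambda x,y:(x/5.926+340-.4,y/5.926+175-.4); cz=lambda x,y:(x/4.2857+300-.4,y/4.2857+220-.4)
A=T(c2(97,52),cz(280,50),"case far left");B=T(c2(750,122),cz(655,362),"far right");C=T(c2(720,500),cz(424,540),"near right");D=T(c2(57,428),cz(65,187),"near left")
cc=(A+B+C+D)/4; w=(A+B-C-D); print(cc,np.degrees(np.arctan2(w[1],w[0])))
a=np.arctan2(w[1],w[0]); Rm=np.array([[np.cos(a),np.sin(a)],[-np.sin(a),np.cos(a)]])
for g in(ga,gb): print("in case frame",Rm@(g-cc)[:2])
```

```text
gA [ 0.5983 -0.0946  0.0206] res px [0.72 0.78]
gB [ 0.5953 -0.1552  0.0185] res px [0.81 0.9 ]
far [0.7078 0.2265 0.0471] res px [0.58 0.53]
left [0.5526 0.3044 0.0434] res px [0.01 0.01]
right [0.6306 0.068  0.046 ] res px [1.12 1.12]
handlecorner [0.4728 0.1477 0.051 ] res px [0.58 0.58]
handle end top [0.4177 0.1309 0.0357] res px [1.12 1.15]
0.1737 0.1762 0.176 0.1769 0.2479 0.249 
centre [0.59094461 0.18666486 0.04687456]
x axis deg 18.529730870020813 18.28251702706794 to handle end 17.833028553921917 0.18200042580212786
case far left [ 0.6845 -0.065   0.0289] res px [0.48 0.5 ]
far right [ 0.6641 -0.3268  0.0281] res px [0.41 0.48]
near right [ 0.5127 -0.3145  0.0254] res px [0.58 0.71]
near left [ 0.535  -0.0538  0.027 ] res px [1.49 1.61]
[ 0.59909922 -0.19003091  0.02734066] -4.451713200105276
in case frame [-0.00820164  0.09506032]
in case frame [-0.00651987  0.03444373]
```

Measurements agree with the sizes given: guard tops at about 20 mm, rim at about 46 mm, tray sides about 176 mm. That puts the tray centre at about (0.591, 0.187) with yaw of about 18.2°. I turn the tool first, then go to guard A.

```bash
cat > go.py <<'E'
import sys
from h import *
def go(p,yaw):
    s=status.get_state(); R=s["tool_rot"]; y=np.degrees(np.arctan2(R[1,0],R[0,0]))
    d=R.T@(np.array(p)-s["tcp_pos"]); turn=(y-yaw+90)%180-90
    print("t",s["clock"],"tcp",s["tcp_pos"].round(4),"yaw",y.round(2),"gap",s["finger_gap"].round(4),"F",s["force"].round(1),"\nshift(current axes)",d.round(4),"turn",round(turn,2),"j1,j6",s["joint_positions"][[0,5]].round(1))
a=list(map(float,sys.argv[1:])); go(a[:3],a[3])
E
echo
```

```text
(no output)
```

Call:
{"method": "apply_moves", "body": {
  "rows": [
    [[0,0,0.01,8.5],[0,0,0.015,8.5],[0,0,0.02,8.5],[0,0,0.02,8.5],[0,0,0.02,8.5],[0,0,0.02,8.5],[0,0,0.015,8.5],[0,0,0.01,8.5]]
  ],
  "grip": 80
}}

```text
clock: 1.1
tcp_pos: [0.2246, 0.5288, 0.122]
tool_rot: [[1.0, -0.024, -0.001], [-0.024, -1.0, -0.001], [-0.001, 0.001, -1.0]]
force: [0.0, 0.0, 0.0]
finger_gap: 0.0584
```

```bash
python3 go.py 0.597 -0.094 0.12 -4.45
```

```text
Traceback (most recent call last):
  File "go.py", line 7, in <module>
    a=list(map(float,sys.argv[1:])); go(a[:3],a[3])
                                     ~~^^^^^^^^^^^^
  File "go.py", line 6, in go
    print("t",s["clock"],"tcp",s["tcp_pos"].round(4),"yaw",y.round(2),"gap",s["finger_gap"].round(4),"F",s["force"].round(1),"\nshift(current axes)",d.round(4),"turn",round(turn,2),"j1,j6",s["joint_positions"][[0,5]].round(1))
                                                                            ^^^^^^^^^^^^^^^^^^^^^
AttributeError: 'float' object has no attribute 'round'
```

Call:
{"method": "apply_moves", "body": {
  "rows": [
    [[0.012,0.02,0,0],[0.024,0.038,0,0],[0.024,0.038,0,0],[0.024,0.038,0,0],[0.024,0.038,0,0],[0.024,0.038,0,0],[0.024,0.038,0,0],[0.024,0.038,0,0]]
  ]
}}

```text
clock: 1.9
tcp_pos: [0.4004, 0.2384, 0.1235]
tool_rot: [[1.0, -0.018, 0.001], [-0.018, -1.0, 0.0], [0.001, -0.0, -1.0]]
force: [0.9, 0.7, 0.4]
finger_gap: 0.0585
```

Call:
{"method": "apply_moves", "body": {
  "rows": [
    [[0.024,0.038,0,0],[0.024,0.038,0,0],[0.024,0.038,0,0],[0.024,0.038,0,0],[0.024,0.038,0,0],[0.024,0.038,0,0],[0.02,0.03,0,0],[0.01,0.018,0,3]]
  ]
}}

```text
clock: 2.7
tcp_pos: [0.5698, -0.0414, 0.1231]
tool_rot: [[0.997, -0.073, -0.0], [-0.073, -0.997, -0.0], [-0.0, 0.0, -1.0]]
force: [-0.0, 0.4, 0.2]
finger_gap: 0.0587
```

```bash
sed -i 's/s\["finger_gap"\].round(4)/round(s["finger_gap"],4)/' go.py; python3 go.py 0.597 -0.094 0.12 -4.45
```

```text
t 2.7 tcp [ 0.5698 -0.0414  0.1231] yaw -4.18 gap 0.0587 F [-0.   0.4  0.2] 
shift(current axes) [0.031  0.0505 0.0031] turn 0.27 j1,j6 [-11.9  -7.7]
```

Call:
{"method": "apply_moves", "body": {
  "rows": [
    [[0.011,0.017,0,0.3],[0.015,0.025,0,0],[0.005,0.0085,0.005,0],[0,0,0.02,0],[0,0,0.02,0],[0,0,0.01,0],[0,0,0,0]]
  ]
}}

```text
clock: 3.4
tcp_pos: [0.5952, -0.0909, 0.067]
tool_rot: [[0.997, -0.075, -0.002], [-0.075, -0.997, 0.001], [-0.002, -0.001, -1.0]]
force: [-0.6, -0.5, 0.2]
finger_gap: 0.0584
```

```bash
python3 go.py 0.597 -0.094 0.028 -4.45
python3 - <<'E'
from h import *
d=cam("side"); im=d["color"][200:340,280:440]; cv2.imwrite("pics/a1.png",cv2.resize(cv2.cvtColor(im,cv2.COLOR_RGB2BGR),None,fx=4,fy=4))
E
```

```text
t 3.4 tcp [ 0.5952 -0.0909  0.067 ] yaw -4.29 gap 0.0584 F [-0.6 -0.5  0.2] 
shift(current axes) [0.0021 0.003  0.039 ] turn 0.16 j1,j6 [-16.  -11.7]
```

View pics/a1.png

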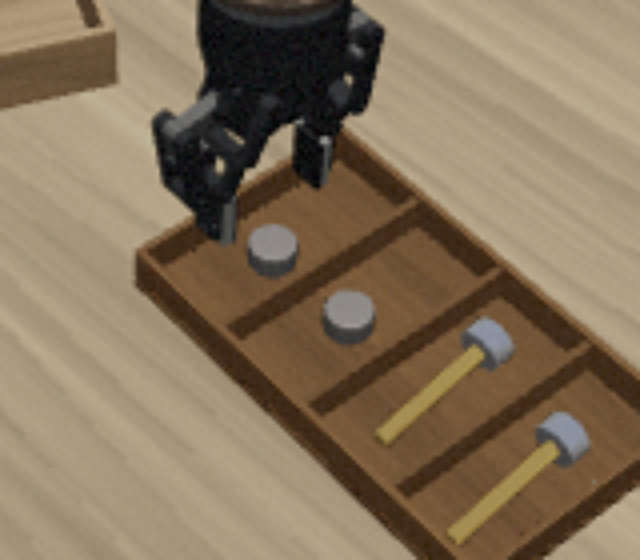

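The side crop shows the jaws straddling guard A (guard at about (273,248) in the crop), still above it. I descend.

Call:
{"method": "apply_moves", "body": {
  "rows": [
    [[0.002,0.003,0.014,0],[0,0,0.012,0],[0,0,0.008,0],[0,0,0.004,0],[0,0,0,0],[0,0,0,0]]
  ]
}}

```text
clock: 4.05
tcp_pos: [0.5979, -0.0949, 0.0305]
tool_rot: [[0.997, -0.075, 0.0], [-0.075, -0.997, -0.0], [0.0, 0.0, -1.0]]
force: [0.9, -0.4, -0.3]
finger_gap: 0.0584
```

Call:
{"method": "apply_moves", "body": {
  "rows": [
    [[0,0,0,0],[0,0,0,0],[0,0,0,0],[0,0,0,0],[0,0,0,0],[0,0,0,0]]
  ],
  "grip": 200,
  "squeeze": 25
}}

```text
clock: 4.65
tcp_pos: [0.598, -0.0949, 0.0308]
tool_rot: [[0.997, -0.075, 0.001], [-0.075, -0.997, -0.0], [0.001, 0.0, -1.0]]
force: [-0.4, 0.4, 6.1]
finger_gap: 0.0268
```

```bash
python3 go.py 0.597 -0.094 0.12 -4.45
python3 - <<'E'
from h import *
d=cam("side"); im=d["color"][200:340,280:440]; cv2.imwrite("pics/a2.png",cv2.resize(cv2.cvtColor(im,cv2.COLOR_RGB2BGR),None,fx=4,fy=4))
E
```

```text
t 4.65 tcp [ 0.598  -0.0949  0.0308] yaw -4.32 gap 0.0268 F [-0.4  0.4  6.1] 
shift(current axes) [-0.001  -0.0008 -0.0892] turn 0.13 j1,j6 [-16.3 -12. ]
```

View pics/a2.png

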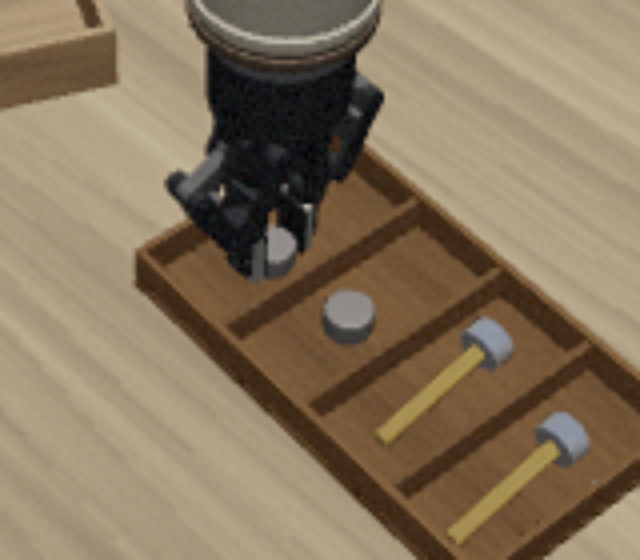

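The jaws hold guard A (gap 27 mm). I lift and carry it to the tray.

Call:
{"method": "apply_moves", "body": {
  "rows": [
    [[0,0,-0.008,0],[0,0,-0.02,0],[0,0,-0.025,0],[0,0,-0.025,0],[0,0,-0.02,0],[0,0,-0.01,0],[0,0,0,0],[0,0,0,0]]
  ]
}}

```text
clock: 5.5
tcp_pos: [0.5974, -0.0948, 0.1375]
tool_rot: [[0.997, -0.075, -0.001], [-0.075, -0.997, 0.0], [-0.001, -0.0, -1.0]]
force: [-0.0, -0.0, -0.8]
finger_gap: 0.0269
```

```bash
python3 go.py 0.6385 0.2026 0.14 -4.3
python3 - <<'E'
from h import *
d=cam("side"); im=d["color"][180:320,280:440]; cv2.imwrite("pics/a3.png",cv2.resize(cv2.cvtColor(im,cv2.COLOR_RGB2BGR),None,fx=4,fy=4))
E
```

```text
t 5.5 tcp [ 0.5974 -0.0948  0.1375] yaw -4.32 gap 0.0269 F [-0.  -0.  -0.8] 
shift(current axes) [ 0.0185 -0.2996 -0.0025] turn -0.02 j1,j6 [-16.3 -12. ]
```

View pics/a3.png

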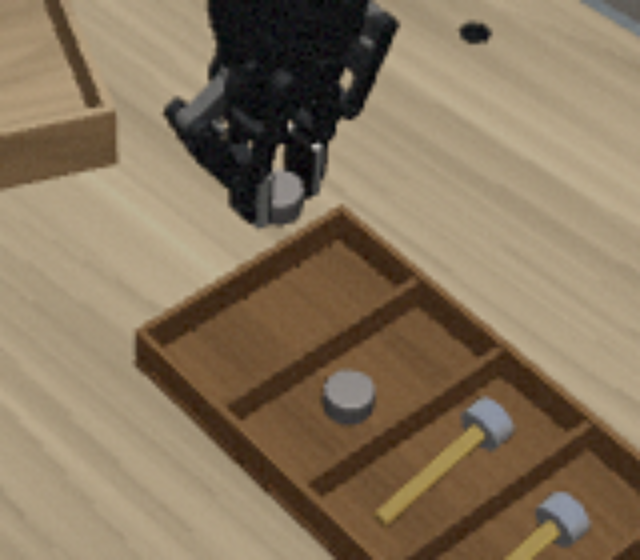

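Guard A hangs between the pads at about (285,195) in the crop and the compartment is empty.

Call:
{"method": "apply_moves", "body": {
  "rows": [
    [[0.001,-0.02,0,0],[0.003,-0.04,0,0],[0.003,-0.045,0,0],[0.003,-0.045,0,0],[0.003,-0.045,0,0],[0.003,-0.045,0,0],[0.0025,-0.04,0,0],[0,-0.02,0,0]]
  ]
}}

```text
clock: 6.35
tcp_pos: [0.6383, 0.206, 0.1367]
tool_rot: [[0.997, -0.073, -0.002], [-0.073, -0.997, 0.0], [-0.002, 0.0, -1.0]]
force: [0.2, -0.6, -0.9]
finger_gap: 0.0267
```

Call:
{"method": "apply_moves", "body": {
  "rows": [
    [[0,0,0,8.5],[0,0,0,8.5],[0,0,0,8.5],[0,0,0,8.5],[0,0,0,8.5],[0,0,0,8.5],[0,0,0,8.5],[0,0,0,8]]
  ]
}}

```text
clock: 7.15
tcp_pos: [0.6386, 0.2023, 0.1372]
tool_rot: [[0.306, -0.952, -0.002], [-0.952, -0.306, -0.001], [0.0, 0.002, -1.0]]
force: [0.3, 0.4, -0.3]
finger_gap: 0.0267
```

```bash
python3 go.py 0.6385 0.2026 0.034 -71.8
```

```text
t 7.15 tcp [0.6386 0.2023 0.1372] yaw -72.2 gap 0.0267 F [ 0.3  0.4 -0.3] 
shift(current axes) [-0.0004 -0.0002  0.1032] turn -0.4 j1,j6 [11.  83.2]
```

Call:
{"method": "apply_moves", "body": {
  "rows": [
    [[0,0,0.02,0],[0,0,0.025,0],[0,0,0.025,0],[0,0,0.016,0],[0,0,0.01,0],[0,0,0.007,0],[0,0,0,0],[0,0,0,0]]
  ]
}}

```text
clock: 7.95
tcp_pos: [0.6392, 0.2029, 0.036]
tool_rot: [[0.312, -0.95, 0.001], [-0.95, -0.312, 0.0], [0.0, -0.001, -1.0]]
force: [0.1, 0.5, -0.1]
finger_gap: 0.0272
```

Call:
{"method": "apply_moves", "body": {
  "rows": [
    [[0,0,0,0],[0,0,0,0],[0,0,0,0],[0,0,0,0]]
  ],
  "grip": 115
}}

```text
clock: 8.35
tcp_pos: [0.6389, 0.2029, 0.0355]
tool_rot: [[0.312, -0.95, 0.0], [-0.95, -0.312, -0.0], [0.0, -0.0, -1.0]]
force: [-0.2, -0.5, 0.8]
finger_gap: 0.0471
```

Call:
{"method": "apply_moves", "body": {
  "rows": [
    [[0,0,-0.01,0],[0,0,-0.025,0],[0,0,-0.025,0],[0,0,-0.025,0],[0,0,-0.02,0],[0,0,0,-8],[0,0,0,-8.5],[0,0,0,-8.5]]
  ]
}}

```text
clock: 9.15
tcp_pos: [0.6389, 0.2029, 0.1414]
tool_rot: [[0.689, -0.725, 0.001], [-0.725, -0.689, 0.0], [0.001, -0.001, -1.0]]
force: [-0.0, -1.1, -0.1]
finger_gap: 0.0467
```

Call:
{"method": "apply_moves", "body": {
  "rows": [
    [[0,0,0,-8.5],[0,0,0,-8.5],[0,0,0,-8.5],[0,0,0,-8.5],[0,0,0,-8.5]]
  ],
  "grip": 80
}}

```text
clock: 9.65
tcp_pos: [0.6389, 0.2029, 0.1412]
tool_rot: [[0.998, -0.069, 0.001], [-0.069, -0.998, -0.0], [0.001, -0.0, -1.0]]
force: [0.6, 0.0, -0.6]
finger_gap: 0.0584
```

```bash
python3 go.py 0.5945 -0.1545 0.09 -4.4
python3 - <<'E'
from h import *
d=cam("side"); im=d["color"][140:280,180:340]; cv2.imwrite("pics/a4.png",cv2.resize(cv2.cvtColor(im,cv2.COLOR_RGB2BGR),None,fx=4,fy=4))
E
```

```text
t 9.65 tcp [0.6389 0.2029 0.1412] yaw -3.97 gap 0.0584 F [ 0.6  0.  -0.6] 
shift(current axes) [-0.0195  0.3596  0.0511] turn 0.43 j1,j6 [11. 15.]
```

View pics/a4.png

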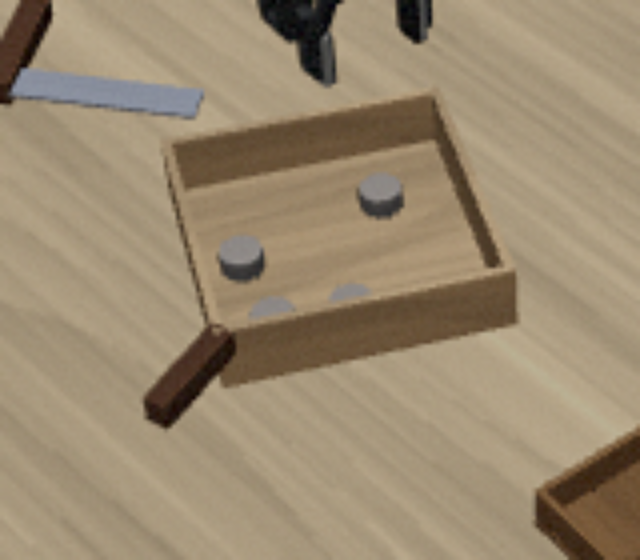

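Guard A lies flat in the tray at about (380,190) in the crop, released. Guard B is next.

Call:
{"method": "apply_moves", "body": {
  "rows": [
    [[-0.001,0.02,0,0.4],[-0.002,0.045,0,0],[-0.003,0.048,0,0],[-0.003,0.048,0,0],[-0.003,0.048,0,0],[-0.003,0.048,0,0],[-0.003,0.048,0,0],[-0.001,0.035,0,0]]
  ]
}}

```text
clock: 10.5
tcp_pos: [0.5908, -0.1377, 0.141]
tool_rot: [[0.996, -0.088, 0.0], [-0.088, -0.996, -0.001], [0.0, 0.001, -1.0]]
force: [0.4, 0.6, -0.2]
finger_gap: 0.0587
```

Call:
{"method": "apply_moves", "body": {
  "rows": [
    [[-0.0005,0.0195,0,0],[0,0,0.02,0],[0,0,0.02,0],[0,0,0.02,0],[0,0,0.01,0],[0,0,0,0]]
  ]
}}

```text
clock: 11.1
tcp_pos: [0.5891, -0.154, 0.0695]
tool_rot: [[0.996, -0.085, -0.002], [-0.085, -0.996, 0.001], [-0.002, -0.0, -1.0]]
force: [-0.3, -0.7, 0.1]
finger_gap: 0.0585
```

```bash
python3 go.py 0.5945 -0.1545 0.031 -4.4
```

```text
t 11.1 tcp [ 0.5891 -0.154   0.0695] yaw -4.87 gap 0.0585 F [-0.3 -0.7  0.1] 
shift(current axes) [0.0055 0.0001 0.0385] turn -0.47 j1,j6 [-21.9 -17. ]
```

Call:
{"method": "apply_moves", "body": {
  "rows": [
    [[0.0055,0,0.01,-0.5],[0,0,0.015,0],[0,0,0.01,0],[0,0,0.003,0],[0,0,0,0],[0,0,0,0]]
  ]
}}

```text
clock: 11.7
tcp_pos: [0.5955, -0.1543, 0.0326]
tool_rot: [[0.997, -0.074, 0.0], [-0.074, -0.997, -0.0], [0.0, 0.0, -1.0]]
force: [-0.1, -0.0, 0.6]
finger_gap: 0.0588
```

Call:
{"method": "apply_moves", "body": {
  "rows": [
    [[0,0,0,0],[0,0,0,0],[0,0,0,0],[0,0,0,0],[0,0,0,0],[0,0,0,0]]
  ],
  "grip": 200
}}

```text
clock: 12.3
tcp_pos: [0.5956, -0.1543, 0.0328]
tool_rot: [[0.997, -0.074, 0.001], [-0.074, -0.997, -0.0], [0.001, 0.0, -1.0]]
force: [-1.8, -0.0, 4.8]
finger_gap: 0.0266
```

Call:
{"method": "apply_moves", "body": {
  "rows": [
    [[0,0,-0.008,0],[0,0,-0.02,0],[0,0,-0.025,0],[0,0,-0.025,0],[0,0,-0.02,0],[0,0,-0.01,0],[0,0,0,0]]
  ]
}}

```text
clock: 13.0
tcp_pos: [0.5958, -0.1544, 0.1417]
tool_rot: [[0.997, -0.074, 0.002], [-0.074, -0.997, -0.001], [0.002, 0.001, -1.0]]
force: [-0.1, -0.2, -0.2]
finger_gap: 0.0266
```

```bash
python3 go.py 0.5958 0.1886 0.14 -4.4
python3 - <<'E'
from h import *
d=cam("side"); im=d["color"][180:320,280:440]; cv2.imwrite("pics/a5.png",cv2.resize(cv2.cvtColor(im,cv2.COLOR_RGB2BGR),None,fx=4,fy=4))
E
```

```text
t 13.0 tcp [ 0.5958 -0.1544  0.1417] yaw -4.22 gap 0.0266 F [-0.1 -0.2 -0.2] 
shift(current axes) [-0.0253 -0.3421  0.0014] turn 0.18 j1,j6 [-21.7 -17.5]
```

View pics/a5.png

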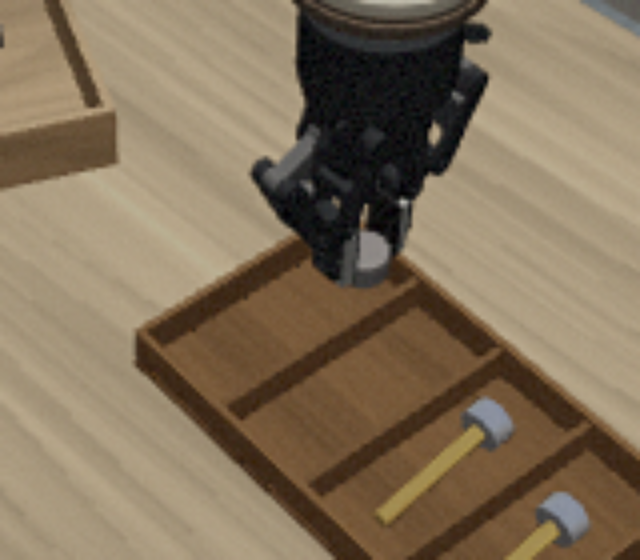

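Guard B is in the jaws (crop, about (372,255)). I carry it to the tray centre.

Call:
{"method": "apply_moves", "body": {
  "rows": [
    [[-0.001,-0.02,0,0],[-0.004,-0.045,0,0],[-0.004,-0.048,0,0],[-0.004,-0.048,0,0],[-0.004,-0.048,0,0],[-0.004,-0.048,0,0],[-0.003,-0.048,0,0],[-0.001,-0.037,0,0]]
  ]
}}

```text
clock: 13.85
tcp_pos: [0.5946, 0.1913, 0.1388]
tool_rot: [[0.997, -0.073, -0.002], [-0.073, -0.997, -0.0], [-0.002, 0.0, -1.0]]
force: [0.7, -1.1, -0.0]
finger_gap: 0.0268
```

Call:
{"method": "apply_moves", "body": {
  "rows": [
    [[0,0,0,8.5],[0,0,0,8.5],[0,0,0,8.5],[0,0,0,8.5],[0,0,0,8.5],[0,0,0,8.5],[0,0,0,8.5],[0,0,0,8]]
  ]
}}

```text
clock: 14.65
tcp_pos: [0.5951, 0.1886, 0.1386]
tool_rot: [[0.308, -0.951, -0.002], [-0.951, -0.308, -0.001], [-0.0, 0.002, -1.0]]
force: [0.3, 0.1, 0.8]
finger_gap: 0.0265
```

```bash
python3 go.py 0.5958 0.1886 0.036 -71.8
```

```text
t 14.65 tcp [0.5951 0.1886 0.1386] yaw -72.07 gap 0.0265 F [0.3 0.1 0.8] 
shift(current axes) [ 0.0002 -0.0009  0.1026] turn -0.27 j1,j6 [10.5 82.6]
```

Call:
{"method": "apply_moves", "body": {
  "rows": [
    [[0,0,0.02,0],[0,0,0.025,0],[0,0,0.025,0],[0,0,0.016,0],[0,0,0.01,0],[0,0,0.0075,0],[0,0,0,0],[0,0,0,0]]
  ]
}}

```text
clock: 15.45
tcp_pos: [0.596, 0.1887, 0.0375]
tool_rot: [[0.314, -0.95, 0.001], [-0.95, -0.314, 0.0], [0.0, -0.001, -1.0]]
force: [-0.7, 0.7, -0.1]
finger_gap: 0.0266
```

Call:
{"method": "apply_moves", "body": {
  "rows": [
    [[0,0,0,0],[0,0,0,0],[0,0,0,0],[0,0,0,0]]
  ],
  "grip": 115
}}

```text
clock: 15.85
tcp_pos: [0.5957, 0.1887, 0.037]
tool_rot: [[0.314, -0.95, 0.0], [-0.95, -0.314, -0.0], [0.0, -0.0, -1.0]]
force: [0.2, -0.8, -0.8]
finger_gap: 0.0469
```

Call:
{"method": "apply_moves", "body": {
  "rows": [
    [[0,0,-0.01,0],[0,0,-0.025,0],[0,0,-0.03,0],[0,0,-0.03,0],[0,0,-0.02,0],[0,0,0,0]]
  ]
}}

```text
clock: 16.45
tcp_pos: [0.5968, 0.1889, 0.1559]
tool_rot: [[0.314, -0.95, 0.005], [-0.95, -0.314, 0.001], [0.001, -0.005, -1.0]]
force: [-0.7, 0.2, -0.4]
finger_gap: 0.0472
```

Call:
{"method": "apply_moves", "body": {
  "rows": [
    [[0,0.02,0,0],[0,0.04,0,0],[0,0.04,0,0],[0,0.04,0,0],[0,0.018,0,0],[0,0,0,0]]
  ]
}}

```text
clock: 17.05
tcp_pos: [0.4437, 0.1387, 0.152]
tool_rot: [[0.313, -0.95, 0.0], [-0.95, -0.313, -0.0], [0.0, -0.0, -1.0]]
force: [1.6, 0.6, 0.0]
finger_gap: 0.0469
```

```bash
python3 go.py 0.4437 0.1386 0.038 -71.8
python3 - <<'E'
from h import *
for n,(x0,y0) in(("side",(180,140)),("top",(180,150))):
    d=cam(n); im=d["color"][y0:y0+140,x0:x0+160]; cv2.imwrite(f"pics/a6{n}.png",cv2.resize(cv2.cvtColor(im,cv2.COLOR_RGB2BGR),None,fx=4,fy=4))
E
```

```text
t 17.05 tcp [0.4437 0.1387 0.152 ] yaw -71.73 gap 0.0469 F [1.6 0.6 0. ] 
shift(current axes) [0.00e+00 1.00e-04 1.14e-01] turn 0.07 j1,j6 [ 7.8 79.6]
```

View pics/a6side.png

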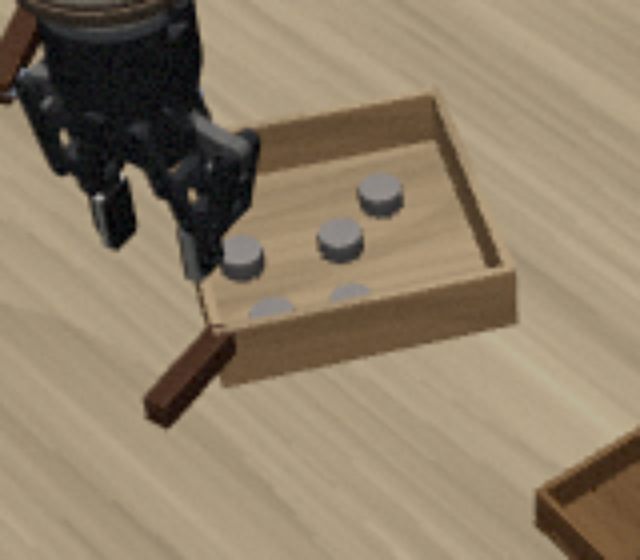

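View pics/a6top.png

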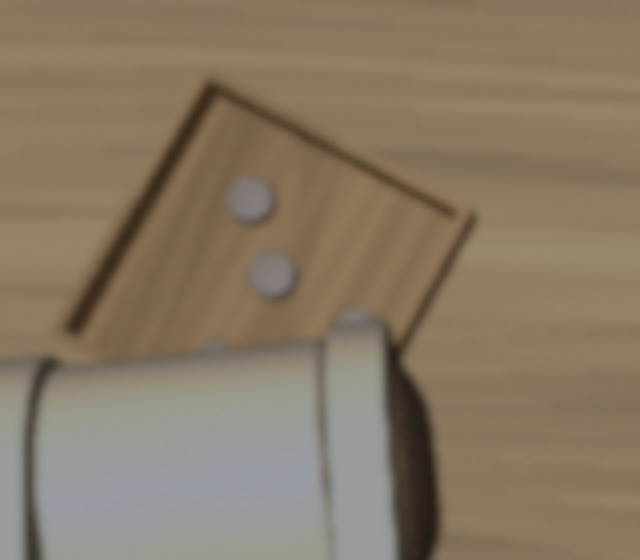

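All five guards are in the tray: the two placed ones sit at (250,198) and (272,275) in the top crop, and the rest are visible in the side crop. I descend on the handle.

Call:
{"method": "apply_moves", "body": {
  "rows": [
    [[0,0,0.02,0],[0,0,0.025,0],[0,0,0.025,0],[0,0,0.02,0],[0,0,0.015,0],[0,0,0.009,0],[0,0,0,0],[0,0,0,0]]
  ]
}}

```text
clock: 17.95
tcp_pos: [0.4461, 0.1392, 0.0382]
tool_rot: [[0.314, -0.95, 0.0], [-0.95, -0.314, -0.0], [0.0, -0.0, -1.0]]
force: [0.3, -0.2, 1.0]
finger_gap: 0.0469
```

Call:
{"method": "apply_moves", "body": {
  "rows": [
    [[0,0,0,0],[0,0,0,0],[0,0,0,0],[0,0,0,0],[0,0,0,0],[0,0,0,0]]
  ],
  "grip": 255,
  "squeeze": 30
}}

```text
clock: 18.55
tcp_pos: [0.4461, 0.1393, 0.0385]
tool_rot: [[0.314, -0.95, 0.001], [-0.95, -0.314, 0.0], [0.0, -0.001, -1.0]]
force: [-1.5, 1.7, 6.7]
finger_gap: 0.0158
```

```bash
python3 go.py 0.4437 0.1386 0.038 -71.8
python3 - <<'E'
from h import *
for n,(x0,y0) in(("side",(180,140)),):
    d=cam(n); im=d["color"][y0:y0+140,x0:x0+160]; cv2.imwrite(f"pics/a7{n}.png",cv2.resize(cv2.cvtColor(im,cv2.COLOR_RGB2BGR),None,fx=4,fy=4))
p=np.array([-.282,.035])
for th in range(0,55,5):
    c,s=np.cos(np.radians(th)),np.sin(np.radians(th)); print(th, round(-.282*c+.035*s+.282,4), round(.282*s+.035*c-.035,4))
E
```

```text
t 18.55 tcp [0.4461 0.1393 0.0385] yaw -71.72 gap 0.0158 F [-1.5  1.7  6.7] 
shift(current axes) [-0.0001  0.0024  0.0005] turn 0.08 j1,j6 [ 7.9 79.6]
0 0.0 0.0
5 0.0041 0.0244
10 0.0104 0.0484
15 0.0187 0.0718
20 0.029 0.0943
25 0.0412 0.1159
30 0.0553 0.1363
35 0.0711 0.1554
40 0.0885 0.1731
45 0.1073 0.1892
50 0.1275 0.2035
```

View pics/a7side.png

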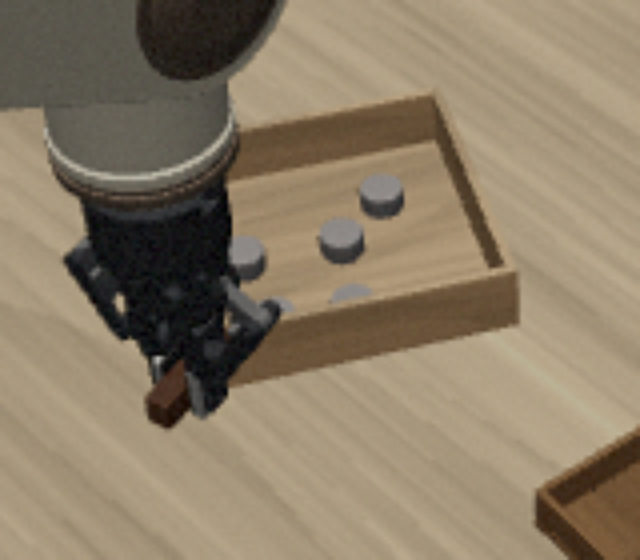

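The bar is gripped (gap 15.8 mm). I raise it along the arc about the far corner, to about 20° first.

Call:
{"method": "apply_moves", "body": {
  "rows": [
    [[0,-0.002,-0.012,0],[0,-0.002,-0.012,0],[0,-0.003,-0.012,0],[0,-0.003,-0.012,0],[0,-0.004,-0.012,0],[0,-0.004,-0.0115,0],[0,-0.005,-0.0115,0],[0,-0.005,-0.011,0]]
  ]
}}

```text
clock: 19.4
tcp_pos: [0.4726, 0.148, 0.1328]
tool_rot: [[0.314, -0.95, 0.0], [-0.95, -0.314, -0.0], [0.0, -0.0, -1.0]]
force: [1.0, -0.1, -5.0]
finger_gap: 0.0152
```

```bash
cat > look.py <<'E'
import sys
from h import *
s=status.get_state(); print(s["clock"],s["tcp_pos"].round(4),s["force"].round(1),s["wrist_torque"].round(2),s["finger_gap"])
for n,(x0,y0) in(("side",(180,110)),("top",(180,130))):
    d=cam(n); im=d["color"][y0:y0+150,x0:x0+180]; cv2.imwrite(f"pics/{sys.argv[1]}{n}.png",cv2.resize(cv2.cvtColor(im,cv2.COLOR_RGB2BGR),None,fx=4,fy=4))
E
python3 look.py b1
```

```text
19.4 [0.4726 0.148  0.1328] [ 1.  -0.1 -5. ] [-0.01  0.28  0.04] 0.015206974671189213
```

View pics/b1side.png

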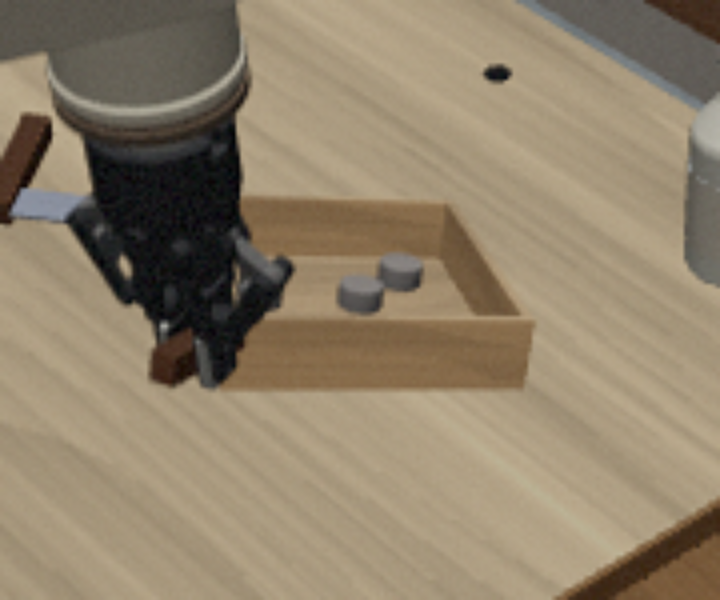

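View pics/b1top.png

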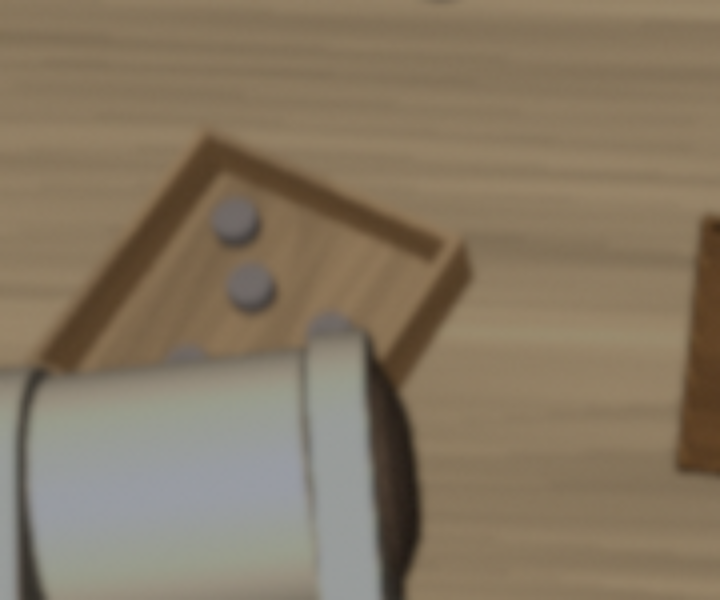

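```bash
cat > tilt.py <<'E'
from h import *
import sys
def tr(ft,fs,rt,rs):
    t=cam("top");s=cam("side")
    o=lambda q,x0,y0:(q[0]/4+x0-.4,q[1]/4+y0-.4)
    out=[]
    for a,b in((ft,fs),(rt,rs)):
        p=tri([ray(t,*o(a,180,130)),ray(s,*o(b,180,110))]); out.append(p); print(p.round(4),np.round(np.array(proj(s,p))-o(b,180,110),1))
    tcp=status.get_state()["tcp_pos"]-[0,0,.003]; F,Rr=out
    d=F-tcp; print("rim far corner vs grip: horiz",np.hypot(d[0],d[1]).round(4),"dz",d[2].round(4),"slope",(np.degrees(np.arctan2(-d[2],np.hypot(d[0],d[1])))+2.03).round(1))
E
python3 -c "
from tilt import *
tr((209,130),(447,203),(465,238),(532,322))"
```

```text
[0.7214 0.229  0.0453] [ 0. -0.]
[0.6528 0.0741 0.0847] [-0.  0.]
rim far corner vs grip: horiz 0.2618 dz -0.0835 slope 19.7
```

Slope is about 20° and the rim's far corner is at z = 45 mm, so the tray is pivoting on its corner as intended. I go on to about 40°.

Call:
{"method": "apply_moves", "body": {
  "rows": [
    [[0,-0.006,-0.011,0],[0,-0.0065,-0.0105,0],[0,-0.007,-0.0105,0],[0,-0.007,-0.01,0],[0,0,0,0],[0,0,0,0],[0,0,0,0]]
  ]
}}

```text
clock: 20.3
tcp_pos: [0.4973, 0.1562, 0.1736]
tool_rot: [[0.314, -0.95, 0.0], [-0.95, -0.314, 0.0], [0.0, -0.0, -1.0]]
force: [0.8, 0.2, -2.1]
finger_gap: 0.0151
```

Call:
{"method": "apply_moves", "body": {
  "rows": [
    [[0,-0.008,-0.0095,0],[0,-0.008,-0.0095,0],[0,-0.0085,-0.009,0],[0,-0.009,-0.0085,0],[0,0,0,0],[0,0,0,0],[0,0,0,0]]
  ]
}}

```text
clock: 21.0
tcp_pos: [0.5288, 0.1666, 0.2097]
tool_rot: [[0.314, -0.95, -0.0], [-0.95, -0.314, -0.0], [0.0, 0.0, -1.0]]
force: [0.1, 0.4, -2.3]
finger_gap: 0.0155
```

```bash
python3 look.py b2
```

```text
21.0 [0.5288 0.1666 0.2097] [ 0.1  0.4 -2.3] [ 0.03 -0.3  -0.02] 0.015542404335706006
```

View pics/b2side.png

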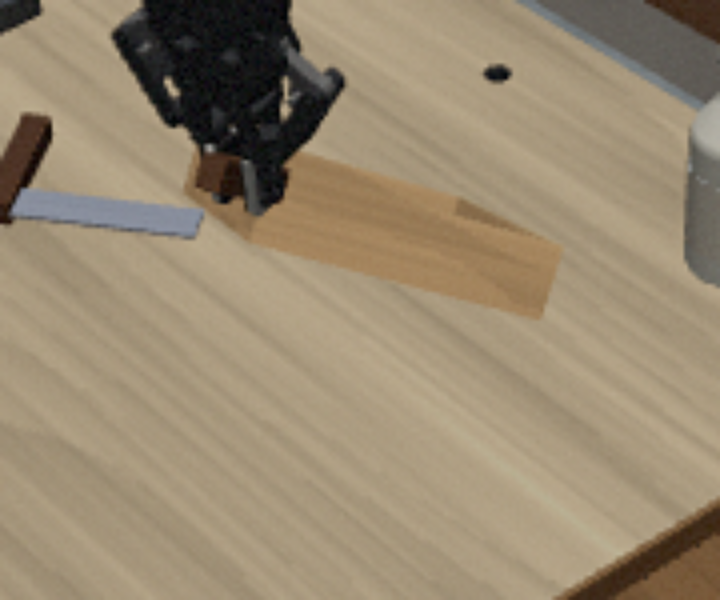

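View pics/b2top.png

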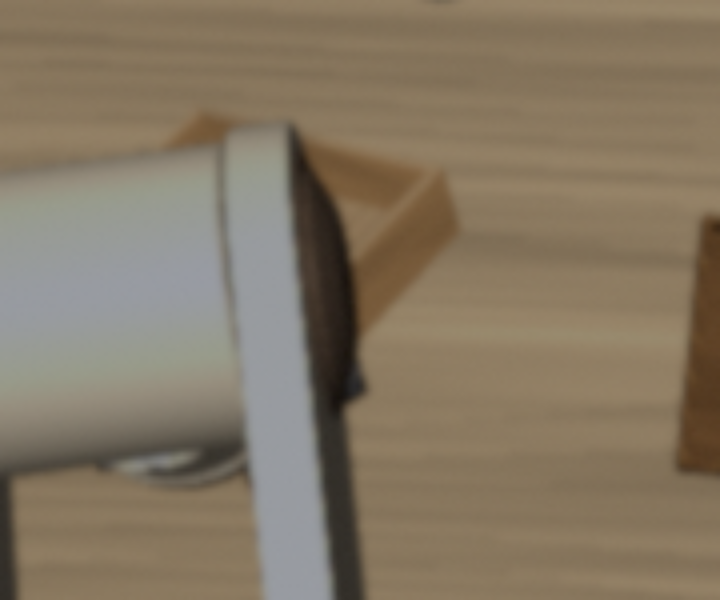

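Both views are now blocked: the side view shows only the outer wall and the wrist covers the corner from above. I steepen to about 47°, hold, then ease back to about 25° where the corner is visible.

Call:
{"method": "apply_moves", "body": {
  "rows": [
    [[0,-0.009,-0.008,0],[0,-0.0095,-0.008,0],[0,-0.0095,-0.0075,0],[0,0,0,0],[0,0,0,0],[0,0,0,0],[0,0,0,0],[0,0,0,0]]
  ]
}}

```text
clock: 21.9
tcp_pos: [0.5555, 0.1754, 0.2336]
tool_rot: [[0.314, -0.95, -0.0], [-0.95, -0.314, -0.0], [0.0, 0.0, -1.0]]
force: [0.2, 0.4, -3.3]
finger_gap: 0.0156
```

Call:
{"method": "apply_moves", "body": {
  "rows": [
    [[0,0.0095,0.0075,0],[0,0.0095,0.008,0],[0,0.009,0.008,0],[0,0.009,0.0085,0],[0,0.0085,0.009,0],[0,0.008,0.0095,0],[0,0.008,0.0095,0],[0,0,0,0]]
  ]
}}

```text
clock: 22.7
tcp_pos: [0.4964, 0.156, 0.1732]
tool_rot: [[0.314, -0.95, -0.001], [-0.95, -0.314, -0.0], [-0.0, 0.001, -1.0]]
force: [-2.4, -0.4, 0.5]
finger_gap: 0.0158
```

Call:
{"method": "apply_moves", "body": {
  "rows": [
    [[0,0.007,0.01,0],[0,0.007,0.0105,0],[0,0.0065,0.0105,0],[0,0.006,0.011,0],[0,0,0,0],[0,0,0,0]]
  ]
}}

```text
clock: 23.3
tcp_pos: [0.472, 0.1478, 0.1316]
tool_rot: [[0.314, -0.95, -0.001], [-0.95, -0.314, -0.0], [-0.0, 0.001, -1.0]]
force: [-0.3, -0.7, -2.3]
finger_gap: 0.0157
```

```bash
python3 look.py b3
```

```text
23.3 [0.472  0.1478 0.1316] [-0.3 -0.7 -2.3] [-0.14  0.34 -0.01] 0.015679427558091336
```

View pics/b3side.png

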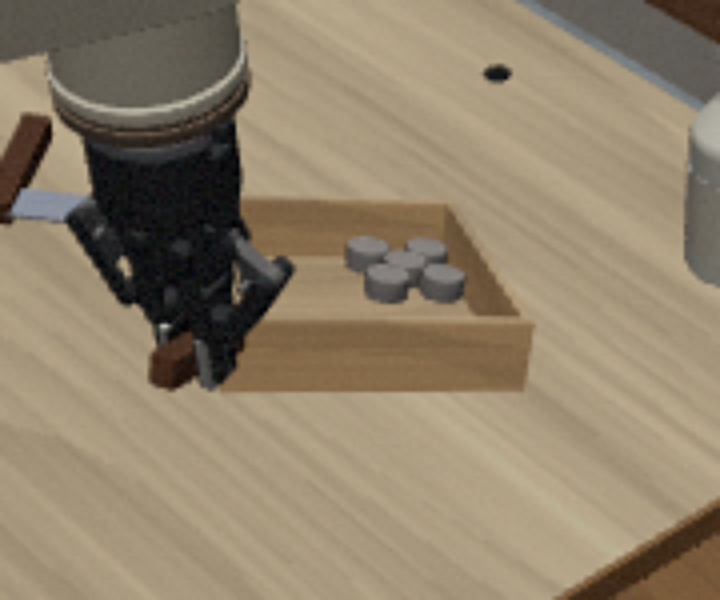

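View pics/b3top.png

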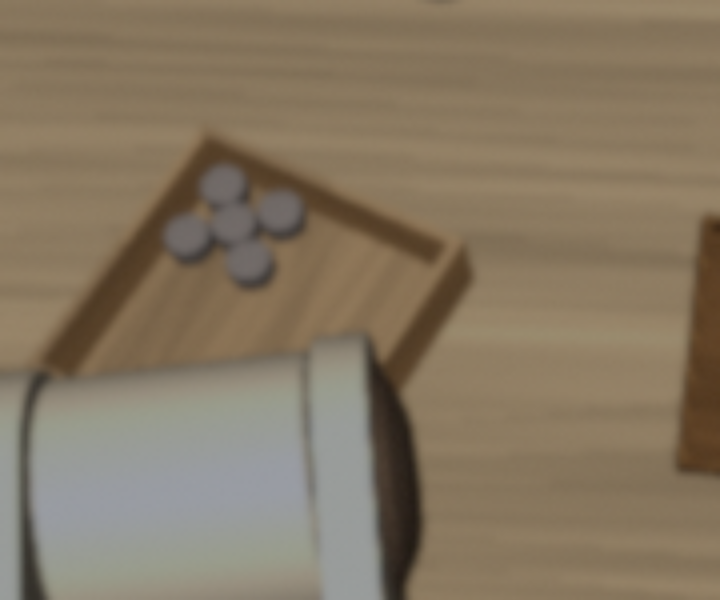

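All five guards are packed in the far corner: in the top crop at (223,185), (235,223), (188,237), (281,212) and (250,262). I re-tilt to about 35° and hold still.

Call:
{"method": "apply_moves", "body": {
  "rows": [
    [[0,-0.006,-0.011,0],[0,-0.0065,-0.0105,0],[0,-0.007,-0.0105,0],[0,-0.007,-0.01,0],[0,-0.008,-0.0095,0],[0,-0.008,-0.0095,0],[0,0,0,0],[0,0,0,0]]
  ]
}}

```text
clock: 24.2
tcp_pos: [0.5128, 0.1613, 0.1929]
tool_rot: [[0.314, -0.949, 0.001], [-0.949, -0.314, -0.0], [0.0, -0.001, -1.0]]
force: [0.3, 0.1, -1.0]
finger_gap: 0.0159
```

Call:
{"method": "apply_moves", "body": {
  "rows": [
    [[0,0,0,0],[0,0,0,0],[0,0,0,0],[0,0,0,0],[0,0,0,0],[0,0,0,0],[0,0,0,0],[0,0,0,0]]
  ]
}}

```text
clock: 25.0
tcp_pos: [0.5126, 0.1612, 0.1928]
tool_rot: [[0.314, -0.95, -0.0], [-0.95, -0.314, -0.0], [0.0, 0.0, -1.0]]
force: [1.3, 0.4, -1.3]
finger_gap: 0.0154
```

```bash
python3 look.py b4; cp pics/b4side.png /tmp/; python3 look.py b5; python3 -c "
import cv2,numpy as np
a=cv2.imread('pics/b4side.png').astype(int);b=cv2.imread('pics/b5side.png').astype(int);print('motion',abs(a-b).max())"
```

```text
25.0 [0.5126 0.1612 0.1928] [ 1.3  0.4 -1.3] [ 0.12 -0.53 -0.05] 0.01539014987936667
25.1 [0.5126 0.1612 0.1928] [ 1.3  0.4 -1.1] [ 0.12 -0.51 -0.02] 0.015370857894218442
motion 25
```

View pics/b5side.png

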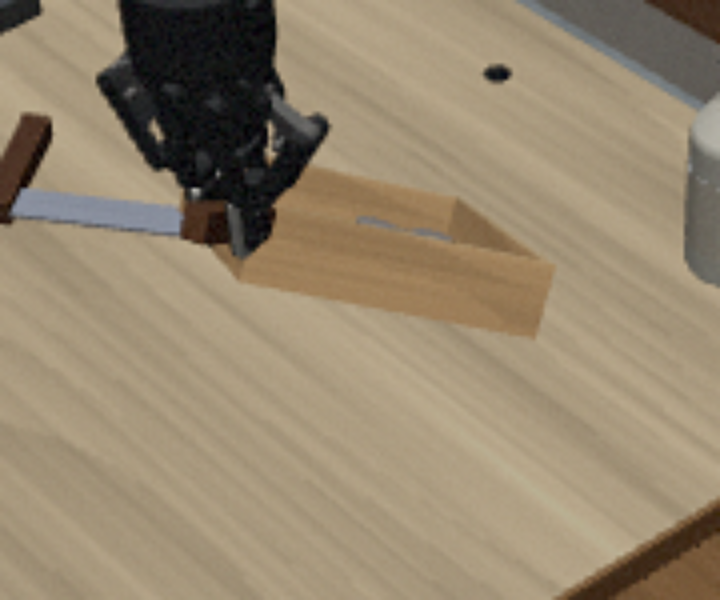

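View pics/b5top.png

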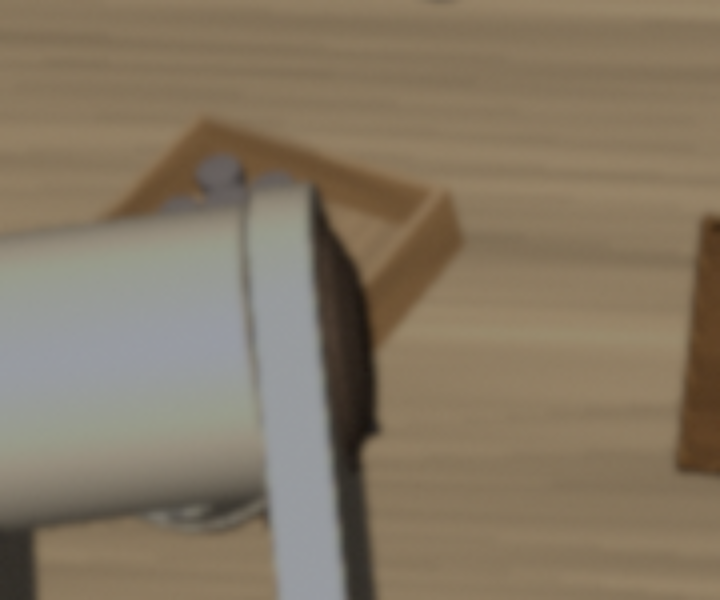

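```bash
python3 -c "
from tilt import *
tr((205,117),(457,199),(447,190),(553,265))
import cv2
a=cv2.imread('pics/b4side.png').astype(int);b=cv2.imread('pics/b5side.png').astype(int);print('mean diff',abs(a-b).mean(), abs(a-b)[500:].max())
from workcell import hand_in
print(hand_in())"
```

```text
[0.7312 0.2321 0.0411] [-0.3  0.1]
[0.6756 0.0826 0.1087] [-0.7  0.2]
rim far corner vs grip: horiz 0.2298 dz -0.1486 slope 34.9
mean diff 1.4091149691358025 23
the job is handed in; nothing more can be done
None
```

I put both case guards in the tray, released them, and gripped the corner handle. I tilted the tray on its far bottom corner to about 47°, and all five guards slid into that corner. I then eased it to about 20° to look, and both cameras showed the five guards packed in the far corner. I raised it again and handed in at about 25 s, holding it still.

- **Final slope:** the last measurement gave about 35°.
- **Low corner:** the rim above it measured 41 mm high, but a corner resting on the bench would put it nearer 37 mm. The low corner is on the bench or a few millimetres above it, and nothing else touches the tray.
- **Grip and force:** the handle grip read 15.4 mm and the force on the tool was about 1–2 N. The wrist force readings stayed below about 7 N throughout.
- **Motion:** two pictures 0.1 s apart differed only by camera noise, which was just as large on the bare bench.
- **Not fully checked:** at the final tilt the wrist and tray wall hide part of the corner. I saw one guard in the corner and parts of two beside it, but not all five; the full count is from the 20° look.

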